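# Stand the slumped chopping boards back in the drying rack

## Robot

A 6-joint arm with a two-finger parallel gripper is mounted at the origin on a cart in front of the work surface, level with it; the furniture and walls round the work are solid. World frame = base frame: x ahead of the robot, y to its left, z up, the work surface at z = 0. Lengths are in m, angles in rad, forces in N, time in s.
With the tool pointing down it reaches from about 0.4 to 0.825 m from the base axis. Payload 7 kg.
Tool frame: the origin (TCP) lies between the finger pads; the fingertips stand 11 mm ahead of it and the grasp point (between the pads) lies 8 mm behind it (arm.tips_ahead is the distance from the TCP to the fingertips, in m); z points along the fingers, x is the direction in which the jaws open and shut, and the axes are right-handed (so a half turn about z gives the same grasp; the last joint's range is limited). The gripper opens to 88 mm and grips with 3 to 60 N. Pads are 19 mm wide; open, the fingers measure 130 mm over their backs; the gripper's body (78 mm by 193 mm) begins 47 mm behind the grasp point.
Start: joints at [1.562, 0.359, 0.012, 0, -1.224, -0.288], TCP at [0.197, 0.645, 0.238] pointing down, gripper open.
Joint ranges: [-3.07, 3.07], [-1.43, 2.12], [-1.02, 1.25], [-3.03, 1.67], [-3.05, -0], [-3.03, 3.03]. Speed limits (rad/s): [2.39, 2.39, 3.01, 3.14, 3.14, 3.14].

## Interface

Orientations are given as [roll, pitch, yaw] about the fixed x, y, z axes, in that order (R = Rz(yaw) Ry(pitch) Rx(roll)).
In Python, from station import arm, optics, finder gives the robot as it stands. The module is installed in compiled form; this text tells all that it offers.
- The arm moves only by the tool apply_moves, never from a script. Its argument "increments" is one flat list of numbers, 6 for each row, row after row: the shift along the world's x, y, z in m, then the turn, a rotation vector about the world's x, y, z in rad. In form: [tx, ty, tz, rx, ry, rz, tx, ty, tz, rx, ry, rz, ...]. A call has 1 to 20 rows; each row shifts and turns the pose as measured when the row begins; what a row does not reach is not made up. A row lasts 1/12 s, in which the tool goes at most 41.7 mm and 7.16 degrees, less where a joint would pass 70% of its speed; a pose out of reach is approached as far as the arm can. A call with a gripper value outside its range is refused whole. "hand" is the closure, from 0 (fully open) to 1 (shut), set as the call begins (left out, the last holds). The fingers move at their own pace and stop on an object; "force" is the grip in N (left out, the last holds). Time passes only in rows, so rows that do not move let the fingers close. It gives the time, the measured TCP pose, the force and the opening at its end, in the units of the state.
- arm.get_state(): the state, without advancing time (a new reading comes with each control period).
- optics.grab_frame(name): name is "scene" or "top" or "wrist"; returns the picture (420x560x3 uint8, red, green, blue); there is no depth.
- optics.camera_model(name): a dict with "fx", "fy", "cx", "cy" (pixels), "world_to_cam" (4x4, takes a point from world to camera coordinates); the wrist camera has in their place "T_tool_cam" (4x4, takes a point from camera to tool coordinates, whose origin is the TCP and whose axes are the tool frame's). Camera axes: x right, y up, looking along -z (the intrinsics and any distortion apply to the point x, -y, -z); pixel columns grow to the right and rows downward; lengths in m; the calibration is good to about 2 mm. A picture is of the moment at which its call begins: read the wrist's pose just before it. camera_model takes no time and is no camera call.
- arm.job_done(): hands the job in, once; it reports no verdict.
Trained networks look in the newest picture that a camera, given by its name, has taken for a name from the list of things; names that differ only in an ending like _2 or _b are one class to them, and where a whole thing is asked for, a point or a joint stands for the part that bears it (a point fixed in the world has none). Each returns a list of dicts, best first, with "conf" (0 to 1); they miss things now and then, are a little off and sometimes report something else, mostly with a low value. They report only what shows in the picture. A call takes as long as a camera call. They do not tell look-alikes from the thing itself.
- finder.find_in(camera, name): "box" ([left, top, right, bottom] in pixels, round what is visible of it).
- finder.landmark_of(camera, name): "point" ([column, row] in pixels: a listed point, or the origin of a listed thing).
The state is a dict: "t": time; "q": joint angles; "qd": joint speeds; "joint_efforts": joint torques, N m; "eef_pos": TCP position; "ee_rot": TCP orientation; "force": force on the tool from outside, world axes, zero at the start; "moment": the same for the moment, N m; "width": finger opening in m.
Only numpy, scipy, OpenCV 4.12 (cv2) and the standard library are available. Lean on these libraries where they do the work, as an engineer would, in place of code of your own. Each camera call takes 0.05 s, during which the arm holds its last target. There are 200 camera calls.

## Task

Two of the three chopping boards in the wire drying rack have slumped forward onto its low front wire. With the fingertips, push each of these two back over its lower edge until it comes to rest leaning on the higher rear wire, as the third board already does. Only push: do not lift any board, keep every lower edge in the groove, and leave the cup, the drinking glass and the salt shaker where they stand.

Things in the scene. Friction and masses are not known exactly. Their poses are not given: they have to be found in the camera images.
- drying_rack: Steel wire drying rack, fixed to the worktop, 432 mm long (its y axis), 100 mm deep (its x axis; +x is its rear, away from the robot). Origin: on the worktop under the groove's middle. Wires are 8 mm thick and run the whole length. Three boards stand in it side by side, in any order, centred near y = -140, 0 and +140 mm.
- groove (a point): Middle of the groove, 40 mm above the worktop: where the axis of a seated board's lower edge lies. Two wires at x = -10 and +10 mm, z = 33 mm in the rack's frame form the groove.
- front_wire (a point): Middle of the rack's front wire, axis at x = -38 mm, z = 100 mm in the rack's frame (wire top 104 mm). A board on it leans 23 degrees (0.40 rad) forward. Pushed past upright, a board falls on to the rear wire by itself.
- rear_wire (a point): Middle of the rack's rear wire, axis at x = +37 mm, z = 139 mm in the rack's frame. A board on it leans 14 degrees (0.24 rad) back.
- large_board: Slumped forward at the start. Plain wooden chopping board, 120 mm wide (its y), 205 mm high, 16 mm thick (its x), 220 to 450 g, rounded corners and a 40 x 16 mm finger hole near the top. Origin: middle of its rounded lower edge, on the edge's axis, 8 mm above its lowest line; z runs up to the top edge at z = 197 mm. It tips freely on this edge; its top rises up to 15 mm on the way to upright.
- large_board_top (a point): Middle of the large board's top edge.
- small_board: Slumped forward at the start. Plain wooden chopping board, 110 mm wide (its y), 160 mm high, 16 mm thick (its x), 150 to 310 g, rounded corners and a 40 x 16 mm finger hole near the top. Origin: middle of its rounded lower edge, on the edge's axis, 8 mm above its lowest line; z runs up to the top edge at z = 152 mm. It tips freely on this edge; its top rises up to 15 mm on the way to upright.
- small_board_top (a point): Middle of the small board's top edge.
- middle_board: Already leaning on the rear wire; must end so too. Plain wooden chopping board, 116 mm wide (its y), 182 mm high, 16 mm thick (its x), 190 to 380 g, rounded corners and a 40 x 16 mm finger hole near the top. Origin: middle of its rounded lower edge, on the edge's axis, 8 mm above its lowest line; z runs up to the top edge at z = 174 mm. It tips freely on this edge; its top rises up to 15 mm on the way to upright.
- middle_board_top (a point): Middle of the middle-sized board's top edge.
- cup: Small green espresso cup with a handle, 65 x 91 x 52 mm high, in front of the rack. Origin: centre of its underside. Leave it alone.
- glass: Clear drinking glass, 81 mm wide, 92 mm high, beyond the rack's left (+y) end. Origin: centre of its underside. Leave it alone.
- shaker: Salt shaker, 44 mm wide, 90 mm high, beyond the rack's right (-y) end. Origin: centre of its underside. Leave it alone.
Things that resemble listed ones, but are neither listed nor needed, are in the scene too. What is shaped like the middle_board but green is not meant.

How it is judged:
By the outcome, as a careful person would: the job done as asked, in the order asked, and still so for the second after the job is handed in, with the robot touching nothing.
It also fails if it takes over 45 s, if anything falls off the work surface, if the arm or the gripper's body presses on something with over 40 N, if the wrist force passes 120 N, or if a joint passes its speed limit or range.

## Working session

There is one attempt and no reset: what is moved stays moved. The work goes in short steps, Python scripts to look and compute and a tool call to move; the robot and the scene stay as the last step left them, time stands still between calls to the robot, and variables do not carry over. Pictures are saved under pics/ and viewed, about 8 in all and at most 12, crops included, and the job is handed in when it is done.

Besides the shell and the picture viewer there is one more tool, called after "Emit:" as name(argument=value, ...) on one line, values as JSON. apply_moves: Moves the arm, as the interface text tells. Its arguments: {"type":"object","properties":{"increments":{"type":"array"},"hand":{"type":"number"},"force":{"type":"number"}},"required":["increments"]}

```bash
mkdir -p pics; cat > h.py <<'E'
from station import arm, optics, finder
import numpy as np, cv2
def save(n,f): 
    im=optics.grab_frame(n); cv2.imwrite(f,im[:,:,::-1]); return im
def ray(n,px):
    m=optics.camera_model(n); T=np.linalg.inv(m["world_to_cam"])
    u=[(px[0]-m["cx"])/m["fx"],(px[1]-m["cy"])/m["fy"]]
    d=T[:3,:3]@np.array([u[0],-u[1],-1.]); return T[:3,3],d
def tri(obs):
    A=np.zeros((3,3));b=np.zeros(3)
    for n,p in obs:
        o,d=ray(n,p); d=d/np.linalg.norm(d); P=np.eye(3)-np.outer(d,d); A+=P;b+=P@o
    x=np.linalg.solve(A,b)
    return x,[round(float(np.linalg.norm(np.cross(x-ray(n,p)[0],ray(n,p)[1]/np.linalg.norm(ray(n,p)[1])))),4) for n,p in obs]
def atz(n,p,z):
    o,d=ray(n,p); return o+d*(z-o[2])/d[2]
E
python3 - <<'E'
from h import *
a=save("scene","pics/s1.png"); b=save("top","pics/t1.png")
for n in ("scene","top"):
    m=optics.camera_model(n); print(n,{k:v if np.isscalar(v) else np.round(v,3).tolist() for k,v in m.items()})
    for w in "drying_rack groove front_wire rear_wire large_board_top small_board_top middle_board_top large_board small_board middle_board cup glass shaker".split():
        print(n,w,[(np.round(r["point"]).tolist(),round(r["conf"],2)) for r in finder.landmark_of(n,w)][:3])
s=arm.get_state(); print(s)
E
```

```text
scene {'fx': 521.681124844695, 'fy': 521.681124844695, 'cx': 280.3635626646969, 'cy': 204.35246936400128, 'world_to_cam': [[-0.854, -0.52, 0.018, 0.559], [0.309, -0.479, 0.821, -0.211], [-0.419, 0.707, 0.57, -1.744], [0.0, 0.0, 0.0, 1.0]]}
scene drying_rack [([284.0, 222.0], 0.59)]
scene groove [([287.0, 212.0], 0.85)]
scene front_wire [([296.0, 205.0], 0.87)]
scene rear_wire [([276.0, 188.0], 0.89), ([253.0, 188.0], 0.18)]
scene large_board_top []
scene small_board_top [([298.0, 191.0], 0.67)]
scene middle_board_top [([251.0, 183.0], 0.71), ([208.0, 321.0], 0.6)]
scene large_board []
scene small_board [([282.0, 215.0], 0.76)]
scene middle_board [([172.0, 292.0], 0.97), ([260.0, 232.0], 0.94)]
scene cup [([299.0, 190.0], 0.48)]
scene glass [([228.0, 266.0], 0.84)]
scene shaker []
top {'fx': 502.76018648588496, 'fy': 502.76018648588496, 'cx': 282.0942017296256, 'cy': 211.7552671735702, 'world_to_cam': [[0.449, -0.894, -0.004, -0.123], [0.69, 0.344, 0.637, -0.575], [-0.568, -0.288, 0.771, -1.241], [0.0, 0.0, 0.0, 1.0]]}
top drying_rack [([301.0, 254.0], 0.79)]
top groove [([306.0, 248.
[... 556 characters left out ...]
8)]
top shaker [([299.0, 243.0], 0.72), ([371.0, 307.0], 0.52)]
{'t': 1.4, 'q': array([ 1.56210952e+00,  3.58624169e-01,  1.18845440e-02,  1.65112790e-06,
       -1.22410368e+00, -2.88125988e-01]), 'qd': array([-0.00029681,  0.00089763,  0.00050855, -0.00085366, -0.00037271,
        0.00086919]), 'joint_efforts': array([-1.32939014e-03, -5.82384932e+01,  2.93292654e+01,  7.00245380e+00,
        1.23458239e-02, -2.33859379e-05]), 'eef_pos': array([0.19741489, 0.64545484, 0.23753916]), 'ee_rot': array([-3.14157782e+00, -4.45957624e-05, -1.86760856e+00]), 'force': array([-0.24939434, -0.02294166, -0.18189519]), 'moment': array([0.03140666, 0.00808226, 0.02679622]), 'width': 0.08761557252783289}
```

```bash
python3 - <<'E'
import cv2,numpy as np
a=cv2.imread("pics/s1.png");b=cv2.imread("pics/t1.png")
A=cv2.resize(a[120:360,130:400],None,fx=2.9,fy=2.5,interpolation=3) 
cv2.imwrite("pics/t1x.png",cv2.resize(b,(800,600),interpolation=3))
cv2.imwrite("pics/s1x.png",cv2.resize(a,(800,600),interpolation=3))
E
```

```text
(no output)
```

View pics/t1x.png

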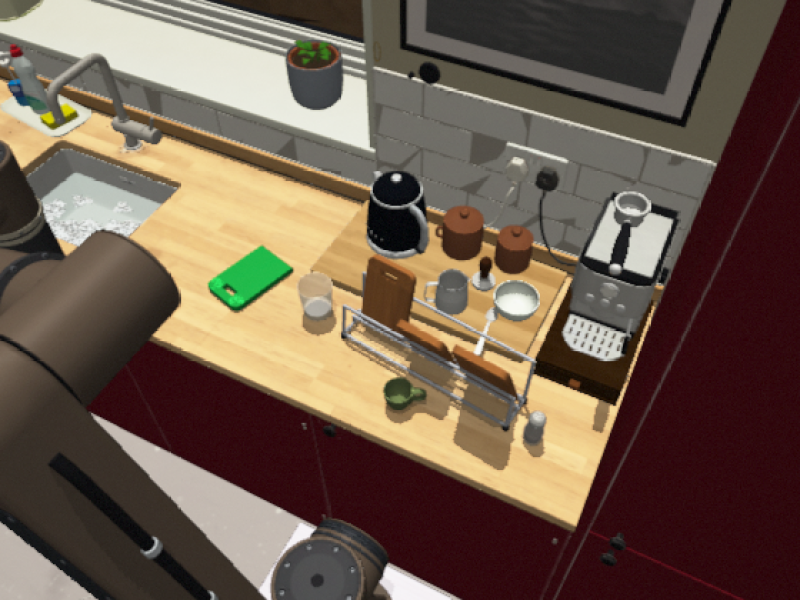

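View pics/s1x.png

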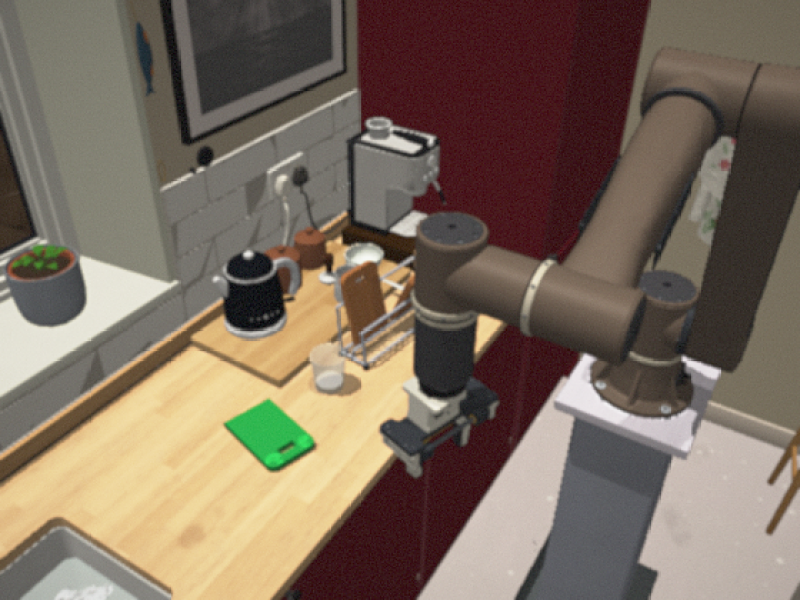

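```bash
python3 - <<'E'
from h import *
r=lambda v:np.round(v,3).tolist()
for n,g,f,w in (("scene",(287,212),(296,205),(276,188)),("top",(306,248),(299,244),(312,219))):
    print(n,r(atz(n,g,.04)),r(atz(n,f,.1)),r(atz(n,w,.139)))
# tops: z of slumped top centre = .04+L cos.4
print("L",r(atz("top",(334,252),.04+.197*.921)),"S",r(atz("top",(292,233),.04+.152*.921)),"M",r(atz("top",(274,182),.04+.174*.971)))
print("Lo",r(atz("top",(339,273),.04)),"M0",r(atz("top",(272,228),.04)))
for p,w in (((400,393),"cup"),((316,310),"glass"),((537,437),"shaker")): print(w,r(atz("top",np.array(p)*.7,.02)))
im=cv2.imread("pics/t1.png"); cv2.imwrite("pics/t1c.png",cv2.resize(im[170:320,220:400],None,fx=4.4,fy=4,interpolation=2)[:, :792])
E
```

```text
scene [0.587, 0.066, 0.04] [0.54, 0.084, 0.1] [0.627, 0.08, 0.139]
top [0.594, 0.077, 0.04] [0.558, 0.085, 0.1] [0.634, 0.079, 0.139]
L [0.495, -0.045, 0.221] S [0.531, 0.096, 0.18] M [0.661, 0.22, 0.209]
Lo [0.555, -0.051, 0.04] M0 [0.617, 0.208, 0.04]
cup [0.48, 0.11, 0.02]
glass [0.596, 0.388, 0.02]
shaker [0.511, -0.187, 0.02]
```

View pics/t1c.png

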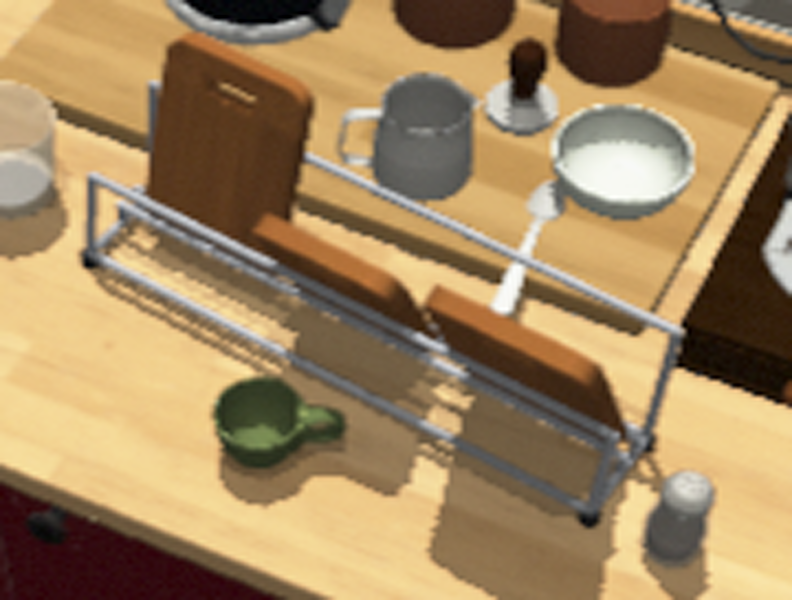

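```bash
python3 - <<'E'
from h import *
from scipy.optimize import least_squares
obs=[((240.9,215.2),(-.038,.214,.1)),((359.1,279.7),(-.038,-.214,.1)),((374.5,252.5),(.037,-.214,.139)),((254.5,191.5),(.037,.214,.139))]
m=optics.camera_model("top")
def W(p,P):
    c,s=np.cos(p[2]),np.sin(p[2]); return np.array([p[0]+c*P[0]-s*P[1],p[1]+s*P[0]+c*P[1],P[2]])
def proj(X):
    c=m["world_to_cam"]@np.r_[X,1]; return np.array([m["cx"]+m["fx"]*c[0]/-c[2],m["cy"]+m["fy"]*c[1]/c[2]])
f=lambda p:np.concatenate([proj(W(p,P))-px for px,P in obs])
s=least_squares(f,[.59,.075,-.23]);print(s.x,np.round(f(s.x),1))
p=s.x;a=.4
for n,y,h in (("M",.14,.174),("S",0,.152),("L",-.14,.197)):
  for t in (-.4,.24): print(n,t,np.round(W(p,(h*np.sin(t),y,.04+h*np.cos(t))),3),np.round(proj(W(p,(h*np.sin(t),y,.04+h*np.cos(t))))))
c,sn=np.cos(p[2]),np.sin(p[2])
for n,q in (("cup",(.48,.11)),("sh",(.511,-.187)),("Ltop",(.495,-.045)),("Stop",(.531,.096))):
  d=np.array(q)-p[:2]; print(n,"in rack",c*d[0]+sn*d[1],-sn*d[0]+c*d[1])
E
```

```text
[ 0.58944556  0.08338528 -0.13279594] [-0.7 -1.1  1.3 -0.1  0.1  1.1 -0.8 -0.4]
M -0.4 [0.541 0.231 0.2  ] [252. 210.]
M 0.24 [0.649 0.217 0.209] [273. 185.]
S -0.4 [0.531 0.091 0.18 ] [294. 234.]
S 0.24 [0.625 0.079 0.188] [312. 211.]
L -0.4 [ 0.495 -0.045  0.221] [334. 252.]
L 0.24 [ 0.617 -0.062  0.231] [357. 220.]
cup in rack -0.11200590334302835 0.011889149643104892
sh in rack -0.04195426572200747 -0.278391349299923
Ltop in rack -0.0766150434714638 -0.13976007401976548
Stop in rack -0.059601245618952865 0.004765116457998284
```

In the top view (800x600 scale) there are three brown boards in the rack. The middle board at (388,295) already leans back, and the small board (425,340) and large board (485,370) are slumped. The green look-alike lies flat at (250,278) and gets ignored. The cup is at (400,393), the glass at (316,296) and the shaker at (537,427). The close crop confirms the choice, and the rack pose fits to about 1 px: (0.589, 0.083), yaw -0.133.

Plan: closed fingertips pointing down, jaw axis along rack x, then push each board's top.

Emit:
apply_moves(increments=[0.02,-0.03,0.01,0,0,-0.117,0.02,-0.03,0.01,0,0,-0.117,0.02,-0.03,0.01,0,0,-0.117,0.02,-0.03,0.01,0,0,-0.117,0.02,-0.03,0.01,0,0,-0.117,0.02,-0.03,0.01,0,0,-0.117,0.02,-0.03,0.01,0,0,-0.117,0.02,-0.03,0.01,0,0,-0.117,0.02,-0.03,0.01,0,0,-0.117,0.02,-0.03,0.01,0,0,-0.117,0.02,-0.03,0.01,0,0,-0.117,0.02,-0.03,0.01,0,0,-0.117], hand=1, force=20)

```text
t: 2.4
eef_pos: [0.4398, 0.2718, 0.3588]
ee_rot: [3.141, -0.004, 2.958]
force: [0.3, 0.4, 0.4]
width: 0.0135
```

Emit:
apply_moves(increments=[0,-0.031,0,0,0,0.005,0,-0.031,0,0,0,0.005,0,-0.031,0,0,0,0.005,0,-0.031,0,0,0,0.005,0,-0.031,0,0,0,0.005,0,-0.031,0,0,0,0.005,0,-0.031,0,0,0,0.005,0,-0.031,0,0,0,0.005,0,-0.031,0,0,0,0.005,0,-0.03,0,0,0,0.005,0,0,-0.03,0,0,0,0,0,-0.03,0,0,0,0,0,-0.03,0,0,0,0,0,-0.03,0,0,0,0,0,-0.03,0,0,0,0,0,-0.01,0,0,0,0,0,0,0,0,0])

```text
t: 3.82
eef_pos: [0.4392, -0.0608, 0.2017]
ee_rot: [3.131, 0.016, 2.99]
force: [0.3, -0.3, 0.6]
width: 0.0002
```

Emit:
apply_moves(increments=[-0.002,0.021,-0.003,0,0,0.02,0,0,0,0,0,0])

```text
t: 3.98
eef_pos: [0.437, -0.04, 0.1989]
ee_rot: [3.132, 0.015, 3.009]
force: [0.2, -0.7, 0.4]
width: 0.0005
```

```bash
python3 - <<'E'
from h import *
im=save("top","pics/t2.png"); s=arm.get_state(); print(s["eef_pos"],s["ee_rot"],s["t"],s["q"])
cv2.imwrite("pics/t2c.png",cv2.resize(im[140:320,200:400,::-1],None,fx=4,fy=3.3,interpolation=2))
E
```

```text
[ 0.43742913 -0.04062967  0.19941668] [3.13241608 0.01532148 3.00918054] 4.0333 [ 3.58379375e-01 -1.90079774e-02 -5.47403210e-01 -1.02104201e-03
 -1.02456346e+00 -4.90198563e-01]
```

View pics/t2c.png

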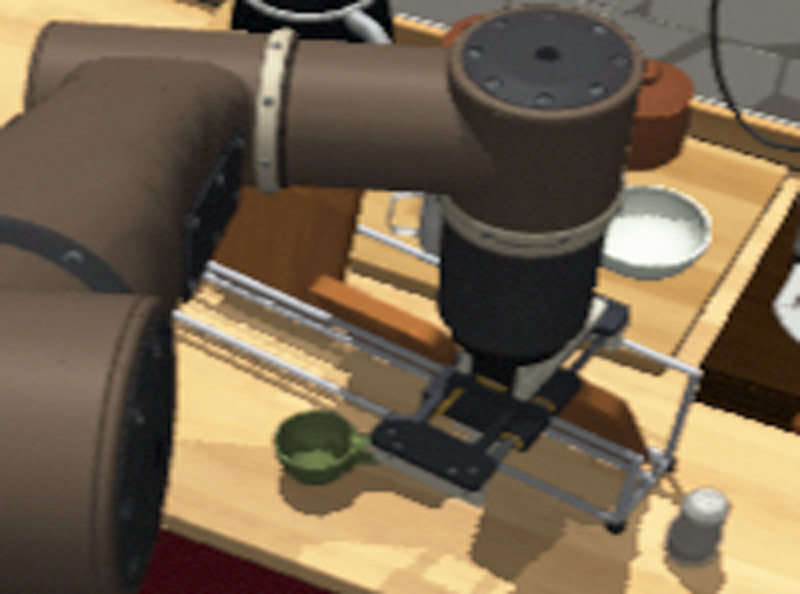

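Everything is still in place. The fingers stand in front of the large board, and the body is clear above it. Now pushing along rack +x.

Emit:
apply_moves(increments=[0.008,-0.001,0,0,0,0,0.008,-0.001,0,0,0,0,0.008,-0.001,0,0,0,0,0.008,-0.001,0,0,0,0,0.008,-0.001,0,0,0,0,0.008,-0.001,0,0,0,0,0.008,-0.001,0,0,0,0,0.008,-0.001,0,0,0,0,0.008,-0.001,0,0,0,0])

```text
t: 4.78
eef_pos: [0.5187, -0.0518, 0.2031]
ee_rot: [3.131, 0.021, 3.009]
force: [-1.3, -0.2, 0.6]
width: 0.0002
```

Emit:
apply_moves(increments=[0.006,-0.001,-0.0005,0,0,0,0.006,-0.001,-0.0005,0,0,0,0.006,-0.001,-0.0005,0,0,0,0.006,-0.001,-0.0005,0,0,0,0.006,-0.001,-0.0005,0,0,0,0.006,-0.001,-0.0005,0,0,0,0.006,0,-0.0005,0,0,0,0.006,0,-0.0005,0,0,0])

```text
t: 5.45
eef_pos: [0.5725, -0.0587, 0.1978]
ee_rot: [3.131, 0.02, 3.008]
force: [0.8, -0.3, 0.6]
width: 0.0005
```

```bash
python3 - <<'E'
from h import *
im=save("top","pics/t3.png"); s=arm.get_state(); print(s["eef_pos"],s["ee_rot"],s["t"],s["force"])
cv2.imwrite("pics/t3c.png",cv2.resize(im[140:320,200:400,::-1],None,fx=4,fy=3.3,interpolation=2))
E
```

```text
[ 0.57358762 -0.05861157  0.19765358] [3.13149882 0.02011112 3.00870848] 5.5 [ 1.47694981 -0.25334694  1.42720835]
```

View pics/t3c.png

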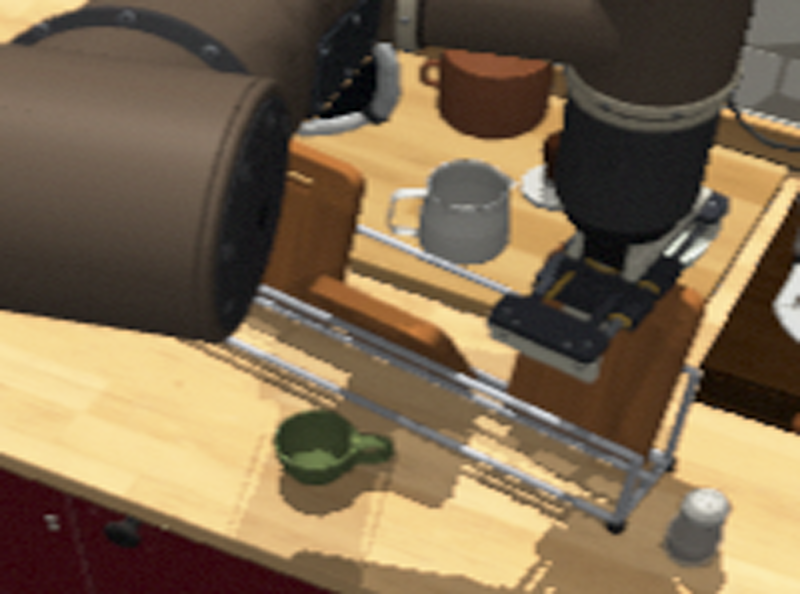

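Large board looks upright or back, and the contact force has vanished. Retreat straight and go to the small board.

Emit:
apply_moves(increments=[-0.012,0.0015,0,0,0,0,-0.023,0.003,0,0,0,0,-0.023,0.003,0,0,0,0,-0.023,0.003,0,0,0,0,-0.023,0.003,0,0,0,0,-0.023,0.003,0,0,0,0,0,0.02,0,0,0,0,0.005,0.028,0,0,0,0,0.006,0.028,0,0,0,0,0.006,0.028,0,0,0,0,0.006,0.028,0,0,0,0,0,0,0,0,0,0])

```text
t: 6.5
eef_pos: [0.4551, 0.0927, 0.1968]
ee_rot: [3.128, 0.02, 3.003]
force: [0.4, 0.4, 1.0]
width: 0.0005
```

Emit:
apply_moves(increments=[0.008,0.003,-0.015,0,0,0,0.008,0.002,-0.015,0,0,0,0,0,-0.008,0,0,0,0,0,0,0,0,0])

```text
t: 6.83
eef_pos: [0.4691, 0.0997, 0.1589]
ee_rot: [3.125, 0.023, 3.008]
force: [-0.2, -0.9, -0.1]
width: 0.0002
```

```bash
python3 - <<'E'
from h import *
im=save("top","pics/t4.png"); s=arm.get_state(); print(s["eef_pos"],s["ee_rot"],s["t"],s["force"])
for w in "large_board_top small_board_top".split(): print(w,finder.landmark_of("top",w))
cv2.imwrite("pics/t4c.png",cv2.resize(im[140:320,200:400,::-1],None,fx=4,fy=3.3,interpolation=2))
E
```

```text
[0.4693623  0.09971823 0.15967673] [3.12456683 0.0232756  3.00782631] 6.8833 [-0.38127219 -0.3730688   0.72610507]
large_board_top [{'point': [357.4, 220.2], 'conf': 0.7}, {'point': [272.9, 183.2], 'conf': 0.29}]
small_board_top [{'point': [290.4, 231.2], 'conf': 0.63}]
```

View pics/t4c.png

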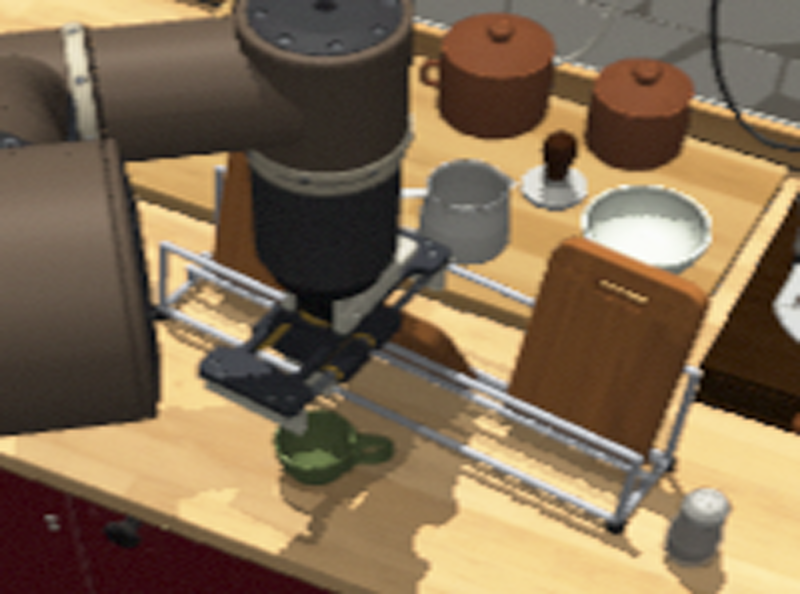

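The large board rests back, with its top at (357,220) exactly as predicted. Now pushing the small one.

Emit:
apply_moves(increments=[0.008,-0.001,-0.0003,0,0,0,0.008,-0.001,-0.0003,0,0,0,0.008,-0.001,-0.0003,0,0,0,0.008,-0.001,-0.0003,0,0,0,0.008,-0.001,-0.0003,0,0,0,0.008,-0.001,-0.0003,0,0,0,0.006,-0.001,-0.0003,0,0,0,0.006,-0.001,-0.0003,0,0,0,0.006,-0.001,-0.0003,0,0,0,0.006,-0.001,-0.0003,0,0,0,0.006,-0.001,-0.0003,0,0,0,0.006,-0.001,-0.0003,0,0,0,0.006,-0.001,-0.0003,0,0,0,0.006,-0.001,-0.0003,0,0,0])

```text
t: 8.15
eef_pos: [0.5771, 0.0836, 0.1587]
ee_rot: [3.121, 0.028, 3.007]
force: [-0.1, 0.1, -0.5]
width: 0.0001
```

Emit:
apply_moves(increments=[0.006,-0.001,0,0,0,0,0.006,-0.001,0,0,0,0,0,0,0,0,0,0,-0.01,0.001,0,0,0,0,-0.022,0.003,0,0,0,0,-0.022,0.003,0,0,0,0,-0.022,0.003,0,0,0,0,-0.022,0.003,0,0,0,0,-0.022,0.003,0,0,0,0,0,0,0.03,0,0,0,0,0,0.035,0,0,0,0,0,0.035,0,0,0,0,0,0.035,0,0,0,0,0,0.03,0,0,0])

```text
t: 9.32
eef_pos: [0.4515, 0.0916, 0.3198]
ee_rot: [3.131, 0.012, 3.005]
force: [0.4, 0.1, -0.7]
width: 0.0005
```

```bash
python3 - <<'E'
from h import *
im=save("top","pics/t5.png"); s=arm.get_state(); print(s["eef_pos"],s["ee_rot"],s["t"],s["force"])
for w in "large_board_top small_board_top middle_board_top".split(): print(w,finder.landmark_of("top",w))
cv2.imwrite("pics/t5c.png",cv2.resize(im[140:320,200:400,::-1],None,fx=4,fy=3.3,interpolation=2))
E
```

```text
[0.45390018 0.0920916  0.32614018] [3.12720242 0.01980885 3.00523594] 9.3667 [2.79858659 1.17895833 8.21579093]
large_board_top [{'point': [359.2, 218.9], 'conf': 0.79}]
small_board_top [{'point': [308.9, 209.4], 'conf': 0.55}]
middle_board_top [{'point': [274.9, 184.4], 'conf': 0.84}]
```

View pics/t5c.png

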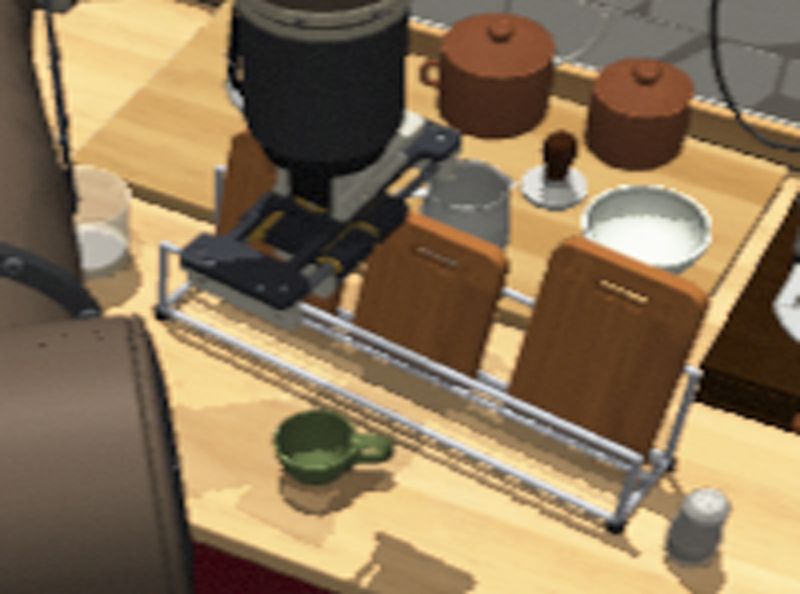

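Emit:
apply_moves(increments=[0,0,0,0,0,0,0,0,0,0,0,0,0,0,0,0,0,0,0,0,0,0,0,0,0,0,0,0,0,0,0,0,0,0,0,0])

```text
t: 10.02
eef_pos: [0.4488, 0.0909, 0.3131]
ee_rot: [3.135, 0.005, 3.004]
force: [0.1, 0.4, 0.0]
width: 0.0008
```

```bash
python3 - <<'E'
from h import *
im=optics.grab_frame("top").astype(int); a=cv2.imread("pics/t5.png")[:,:,::-1].astype(int)
print("diff small board",abs(im-a)[200:260,310:380].mean(), arm.get_state()["force"])
print(arm.job_done())
E
```

```text
diff small board 1.172063492063492 [ 0.87307481 -0.12336739 -0.36494743]
the job is handed in; nothing more can be done
None
```

Both slumped boards now lean on the rear wire. I pushed the large board, then the small one, with closed fingertips along the rack's depth. Each tipped past upright and fell back by itself. The job was handed in about 10 s into the 45 s limit.

- **Boards:** In the last picture the large board's top edge was at pixel (359,219), predicted (357,220). The small one's was at (309,209), predicted (312,211). The middle board still leans back, with its top at (275,184) against a predicted (273,185).
- **Cup, glass, shaker:** The cup and shaker look unmoved in the pictures. The glass still stands; I did not measure its position again.
- **Robot:** The gripper was clear of everything at the end. Contact forces I read stayed within about 2 N. One reading of about 8 N came while the arm was stopping in free air after the lift, and it was gone 0.7 s later.
- **Early overshoot:** The arm overshot sideways by about 23 mm on the first approach. I corrected this before touching anything.

No check failed.

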